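# Release the ratchet stop that holds the knock box

## Task

The knock box on the counter is held in a ratchet stop and has to be freed so that it can be taken away and emptied. Press down the release pad on the stop's sliding jaw and, keeping it down, push the jaw back along its bar, away from the knock box, until it is fully home against the end block; then let go, so that the pad springs up again. Leave the knock box standing in its place and do not disturb the other things.

Things in the scene. Friction and masses are not known exactly. Their poses are not given: they have to be found in the camera images.
- box_stop: Ratchet stop screwed to the counter, 350 x 116 mm aluminium base. Along its +x (level, the way the jaw opens): fence 80 mm high, knock box, sliding jaw on a steel bar (22 mm wide, top at z 45 mm, y = 0), black end block (57 mm high, face at x = 140 mm). Origin: centre of the underside, on the counter; z up.
- jaw (a joint): Slide of the jaw along the stop's +x, m: 0 closed, 0.100 home at the end block; starts at 0 to 0.006. Release up: the ratchet blocks opening within 10 mm. Release down: slides with about 2 N friction, then stays. At 0, in the stop's frame, all tops at z 90 mm: jaw plate x -53 to -41, 104 wide; black thumb ridge, to push on, x 23 to 37, 88 wide. The well between has the release pad as floor.
- release (a joint): How far the release pad is pressed down, m: 0 up (sprung), 0.009 at its stop. The ratchet is free beyond about 0.006. The spring needs about 2.5 N to start and 5 N at the stop. Let go, the pad springs back up; there is no ratchet tooth at the home position to keep it down.
- release_top (a point): Centre of the top of the release pad: dark steel with five thin rubber ribs, 56 mm along the bar, 60 mm across, in the 64 mm well (open at both sides) between jaw plate and thumb ridge. Its top is 70 mm above the counter when up, 61 mm pressed. Travels with the jaw. The thumb ridge's near face is 32 mm from it towards the stop's +x.
- ridge_top (a point): Middle of the top edge of the thumb ridge, 14 mm thick along the bar, 90 mm above the counter; it travels with the jaw.
- knock_box: Square open steel knock box 105 x 105 x 100 mm with a rubber bar across its mouth, about 0.6 kg, standing loose on the base plate between fence and jaw, at x = -107 mm of the stop. Origin: centre of its underside.
- tamper: Coffee tamper, 58 mm across and 98 mm high, standing beside the stop on its far side; a bystander. Origin: centre of its underside.
- dosing_cup: Small steel cup with a handle, 62 mm across and 50 mm high, standing beside the stop on the robot's side; a bystander.
- mug_white: White mug, 78 mm across and 102 mm high, standing on the counter to the left; a bystander.
- mug_red: Red mug, 87 mm across and 97 mm high, standing on the flowered tray at the right; a bystander.
- cup_esp: Brown espresso cup, 64 mm across and 50 mm high, standing on the flowered tray at the right; a bystander.

How it is judged:
By the outcome, as a careful person would: the job done as asked, in the order asked, and still so for the second after the job is handed in, with the robot touching nothing.
It also fails if it takes over 35 s, if anything falls off the work surface, if the arm or the gripper's body presses on something with over 40 N, if the wrist force passes 120 N, or if a joint passes its speed limit or range.

## Robot

A 6-joint arm with a two-finger parallel gripper is mounted at the origin on a cart in front of the work surface, level with it; the furniture and walls round the work are solid. World frame = base frame: x ahead of the robot, y to its left, z up, the work surface at z = 0. Lengths are in m, angles in rad, forces in N, time in s.
With the tool pointing down it reaches from about 0.275 to 1 m from the base axis. Payload 8.4 kg.
Tool frame: the origin (TCP) lies on the centre line of the jaws, within the pads' length; the fingertips stand 17 mm ahead of it and the grasp point (between the pads) lies 2 mm behind it (bot.tcp_to_tips is the y of the fingertips in the tool frame, in m); y points along the fingers, z is the direction in which the jaws open and shut, and the axes are right-handed (so a half turn about y gives the same grasp; the last joint's range is limited). The gripper opens to 85 mm and grips with 20 to 120 N. Pads are 22 mm wide; open, the fingers measure 114 mm over their backs; the gripper's body (76 mm by 85 mm) begins 54 mm behind the grasp point. The pads swing forward as they close: fully open they stand 13 mm farther back than shut.
Start: joints at [-1.196, 0.353, 1.633, -0, 1.155, -0.002], TCP at [0.23, -0.581, 0.248] pointing down, gripper open.
Joint ranges: [-2.63, 2.63], [-0.92, 2.1], [0.06, 2.66], [-1.3, 4.44], [0, 2.69], [-3.02, 3.02]. Speed limits (rad/s): [2.22, 2.22, 2.79, 3.14, 3.14, 3.14].

## Interface

Orientations are given as a unit quaternion [x, y, z, w].
In Python, from workcell import bot, hand, kinematics, get_obs, vision, hand_in gives the robot as it stands. The module is installed in compiled form; this text tells all that it offers. Calls block until the motion is done:
- bot.reach(position, orientation): joint-space move of the TCP to a pose.
- bot.servo_line(position, ori=None, velocity=0.15): straight line of the TCP; ori=None keeps the orientation; velocity is the mean speed in m/s.
- bot.goto_joints(angles): joint-space move.
- hand.move_gripper(opening, strength=None): finger opening in m; strength is the grip in N (None keeps the last); returns when the fingers have stopped.
- bot.dwell(seconds).
- kinematics.solve_ik(position, orientation): joint angles nearest the present ones, or None.
- get_obs(): the state.
- vision.read_camera(name): name is "scene" or "top" or "wrist"; returns a dict with "frame" (400x640x3 uint8, red, green, blue), "intrinsics" (3x3 intrinsics, pixels), "view" (4x4, takes a point from world to camera coordinates). Camera axes: x right, y down, z forward; pixel columns grow to the right and rows downward; lengths in m; the calibration is good to about 2 mm. A picture is of the moment at which its call begins. There is no depth.
A pose or a line that the arm cannot do raises bot.IKError and nothing moves.
- hand_in(): hands the job in, once; it reports no verdict.
The state is a dict: "time_s": time; "joint_pos": joint angles; "joint_vel": joint speeds; "joint_efforts": joint torques, N m; "position": TCP position; "orientation": TCP orientation; "wrist_force": force on the tool from outside, world axes, zero at the start; "ft_torque": the same for the moment, N m; "gripper_width": finger opening in m.
Only numpy, scipy, OpenCV 4.12 (cv2) and the standard library are available. Lean on these libraries where they do the work, as an engineer would, in place of code of your own. Each camera call takes 0.05 s, during which the arm holds its last target.

## Working session

There is one attempt and no reset: what is moved stays moved. The work goes in short steps, each a Python script; the robot and the scene stay as the last script left them, time stands still between calls to the robot, and variables do not carry over. Pictures are saved under pics/ and viewed, and the job is handed in when it is done.

```bash
mkdir -p pics; ls
python3 - <<'E'
from workcell import bot, hand, kinematics, get_obs, vision
import cv2, numpy as np
o=get_obs(); print({k:np.round(v,3) for k,v in o.items()}, bot.tcp_to_tips)
for n in ("scene","top","wrist"):
    r=vision.read_camera(n); cv2.imwrite(f"pics/{n}0.png",r["frame"][:,:,::-1]); np.savez(f"pics/{n}0.npz",**r)
    print(n,r["intrinsics"].round(1).tolist(),r["view"].round(3).tolist())
E
```

```text
pics
{'time_s': np.float64(0.0), 'joint_pos': array([-1.196,  0.354,  1.634, -0.   ,  1.155, -0.002]), 'joint_vel': array([ 0.   , -0.001, -0.001, -0.001,  0.   ,  0.001]), 'joint_efforts': array([-5.0000e-03, -6.0525e+01, -3.4207e+01, -1.0000e-03,  9.0000e-03,
       -0.0000e+00]), 'position': array([ 0.23 , -0.581,  0.248]), 'orientation': array([-0.133,  0.695, -0.694,  0.132]), 'wrist_force': array([-0.074,  0.186,  0.079]), 'ft_torque': array([ 0.013, -0.052, -0.016]), 'gripper_width': np.float64(0.085)} 0.017
scene [[456.3, 0.0, 325.6], [0.0, 456.3, 202.1], [0.0, 0.0, 1.0]] [[-0.738, -0.674, -0.002, 0.326], [-0.453, 0.498, -0.739, 0.34], [0.5, -0.545, -0.673, 1.168], [0.0, 0.0, 0.0, 1.0]]
top [[389.9, 0.0, 316.6], [0.0, 389.9, 205.2], [0.0, 0.0, 1.0]] [[0.004, -1.0, 0.001, -0.063], [-0.995, -0.004, -0.097, 0.505], [0.097, -0.001, -0.995, 1.229], [0.0, 0.0, 0.0, 1.0]]
wrist [[336.2, 0.0, 321.0], [0.0, 336.2, 201.4], [0.0, 0.0, 1.0]] [[0.369, -0.93, -0.002, -0.623], [-0.882, -0.35, 0.316, -0.043], [-0.294, -0.115, -0.949, 0.382], [0.0, 0.0, 0.0, 1.0]]
```

View pics/scene0.png

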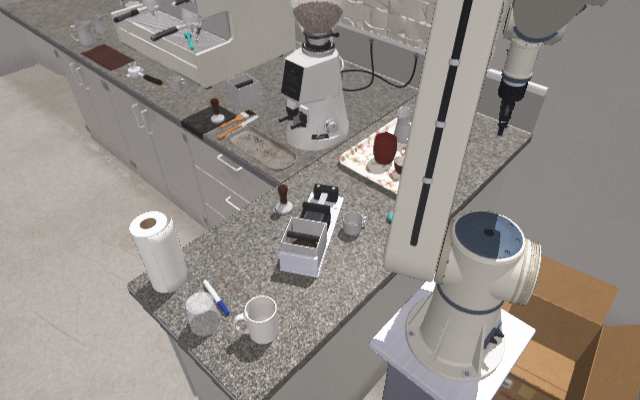

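View pics/top0.png

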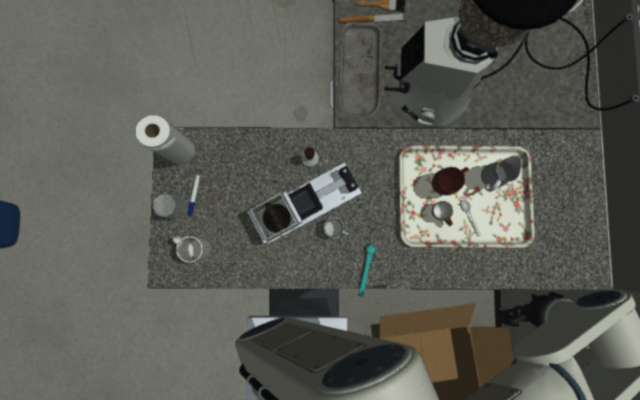

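View pics/wrist0.png

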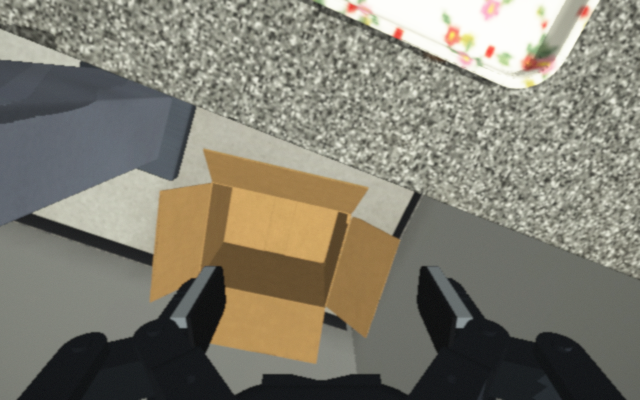

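The scene and top views show the stop running from the knock box (top px about 276,217) past the jaw (302,200) to the end block (347,175). The tamper is at (310,157) and the dosing cup at (332,229). I'll enlarge this area.

Run:
```python
import cv2
a=cv2.imread("pics/top0.png")[140:260,230:390]; cv2.imwrite("pics/topz.png",cv2.resize(a,None,fx=5,fy=5,interpolation=cv2.INTER_CUBIC))
a=cv2.imread("pics/scene0.png")[175:285,265:375]; cv2.imwrite("pics/scenez.png",cv2.resize(a,None,fx=5,fy=5,interpolation=cv2.INTER_CUBIC))
```

```text
(no output)
```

View pics/topz.png

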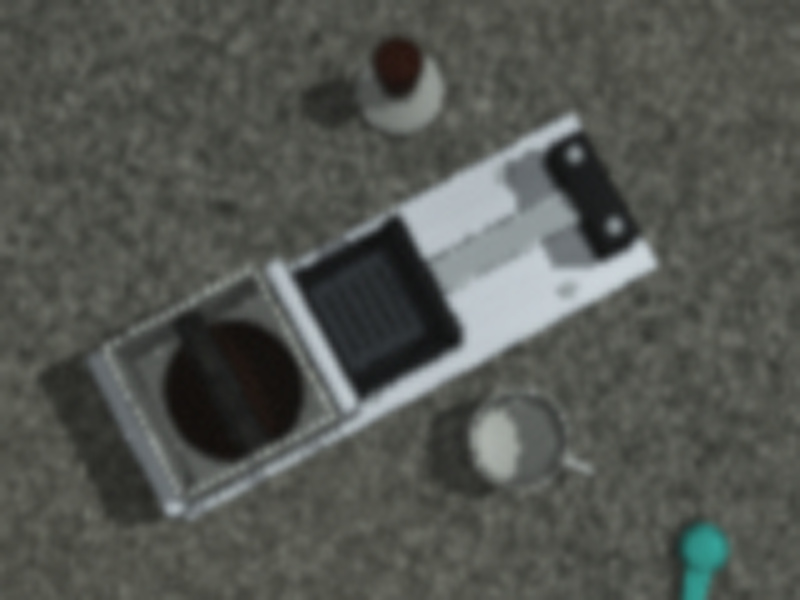

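View pics/scenez.png

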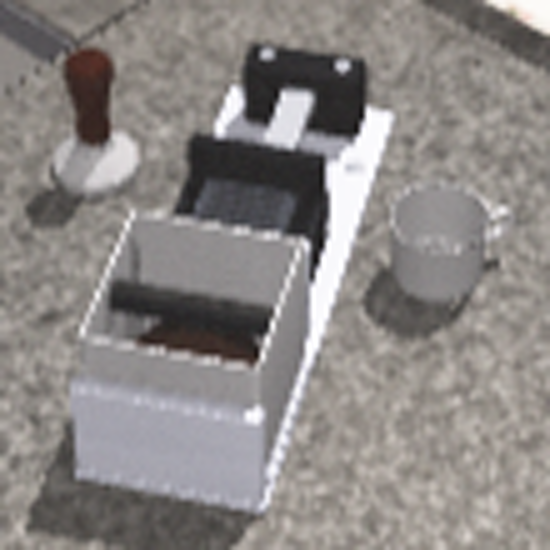

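The zoomed top view shows the pad centre at about (304.4,201.6) full-frame px. The ridge's outer top corners are at about (310.4,183.6) and (322.6,207.6). I'll turn these into a rough pose by casting rays.

```bash
cat > h.py <<'E'
import numpy as np
from scipy.spatial.transform import Rotation as R
def ray(r,uv,z):
    V=r["view"];K=r["intrinsics"];Rm=V[:3,:3];c=-Rm.T@V[:3,3]
    d=Rm.T@np.linalg.solve(K,[uv[0],uv[1],1.]); return c+d*(z-c[2])/d[2]
def proj(r,p):
    q=r["view"][:3,:3]@np.asarray(p)+r["view"][:3,3]; q=r["intrinsics"]@q; return q[:2]/q[2]
def ori(zdir):  # tool pointing down, jaws open along zdir
    z=np.array([np.cos(zdir),np.sin(zdir),0]); y=np.array([0,0,-1.]); x=np.cross(y,z)
    return R.from_matrix(np.c_[x,y,z]).as_quat()
E
python3 - <<'E'
from h import *
from workcell import kinematics
r=np.load("pics/top0.npz")
def t(u,v,z): return ray(r,(230+u/5-.4,140+v/5-.4),z)
pad=t(372,308,.07); a=t(402,218,.09); b=t(463,338,.09); c=t(577,112,.008); d=t(657,266,.008); e=t(186,515,.008)
for n,p in dict(pad=pad,ra=a,rb=b,c=c,d=d,e=e).items(): print(n,p.round(4))
print("width ridge",np.linalg.norm(a-b),"base",np.linalg.norm(c-d),np.linalg.norm(d-e))
print("angles", np.degrees([np.arctan2(*(a-b)[1::-1])-np.pi/2,np.arctan2(*(c-d)[1::-1])-np.pi/2,np.arctan2(*(d-e)[1::-1])]))
th=np.arctan2(*(d-e)[1::-1])
for k in range(4):
    q=ori(th+k*np.pi/2); 
    for z in (.3,.08): print(k,z,kinematics.solve_ik(np.r_[pad[:2],z],q))
E
```

```text
pad [ 0.5128 -0.0212  0.07  ]
ra [ 0.5662 -0.0398  0.09  ]
rb [ 0.4925 -0.0774  0.09  ]
c [ 0.6499 -0.1533  0.008 ]
d [ 0.5479 -0.2053  0.008 ]
e [0.3847 0.0998 0.008 ]
width ridge 0.08269760530387986 base 0.11450507692200437 0.34608261563053766
angles [-62.98347442 -62.99874014 -61.85518597]
0 0.3 [-4.42500922e-02  1.28399984e-01  1.80884214e+00 -4.44089210e-16
  1.20435053e+00  1.03532656e+00]
0 0.08 [-4.42500922e-02  4.14235729e-01  2.00086487e+00 -4.44089210e-16
  7.26492056e-01  1.03532656e+00]
1 0.3 [-4.42500922e-02  1.28399984e-01  1.80884214e+00 -4.44089210e-16
  1.20435053e+00 -5.35469764e-01]
1 0.08 [-4.42500922e-02  4.14235729e-01  2.00086487e+00 -4.44089210e-16
  7.26492056e-01 -5.35469764e-01]
2 0.3 [-4.42500922e-02  1.28399984e-01  1.80884214e+00 -4.44089210e-16
  1.20435053e+00 -2.10626609e+00]
2 0.08 [-4.42500922e-02  4.14235729e-01  2.00086487e+00 -4.44089210e-16
  7.26492056e-01 -2.10626609e+00]
3 0.3 [-4.42500922e-02  1.28399984e-01  1.80884214e+00 -4.44089210e-16
  1.20435053e+00  2.60612289e+00]
3 0.08 [-4.42500922e-02  4.14235729e-01  2.00086487e+00 -4.44089210e-16
  7.26492056e-01  2.60612289e+00]
```

The stop's +x direction is about -63° in the world frame, from three edges. I'll close the gripper, move above the pad and look with the wrist camera.

Run:
```python
from h import *
from workcell import *
import cv2
th=np.radians(-62.9); u=np.array([np.cos(th),np.sin(th),0])
hand.move_gripper(0.0,40)
bot.reach(list(np.array([.5128,-.0212,.28])-0*u),ori(th+np.pi/2))
o=get_obs();print(o["time_s"],o["position"],o["wrist_force"],o["gripper_width"],o["joint_pos"])
for n in ("wrist","scene"):
    r=vision.read_camera(n); cv2.imwrite(f"pics/{n}1.png",r["frame"][:,:,::-1]); np.savez(f"pics/{n}1.npz",**r)
```

```text
3.1583 [ 0.51288525 -0.02188845  0.2799687 ] [-0.43322772  0.06008877 -1.05378382] -2.104121329864166e-05 [-4.54438947e-02  1.46825633e-01  1.83312130e+00 -2.22116764e-04
  1.16161232e+00 -5.17077967e-01]
```

View pics/wrist1.png

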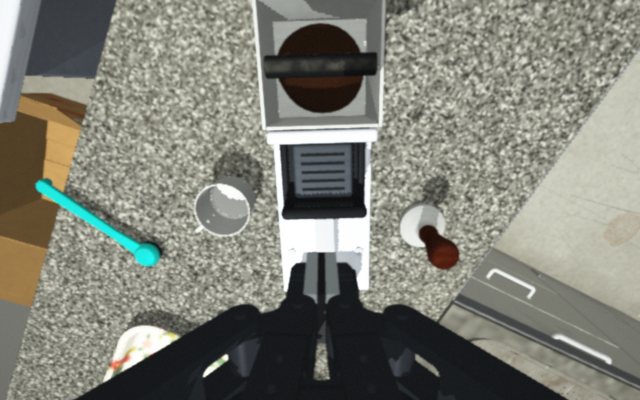

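View pics/scene1.png

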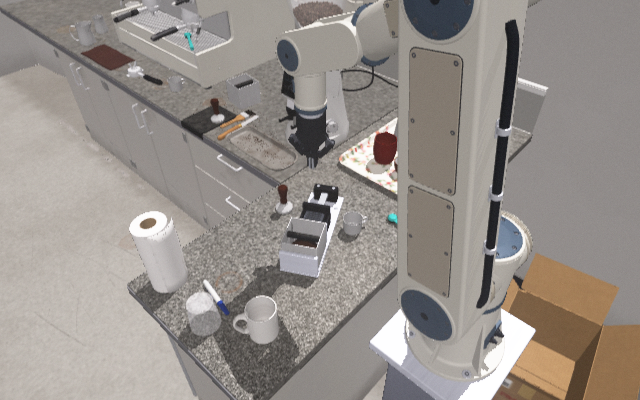

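The wrist view looks straight along the stop. The pad spans roughly px (294–352,143–197), the ridge is at about row 210, and the plate is at row 135. I'll zoom to refine these.

Run:
```python
import cv2
a=cv2.imread("pics/wrist1.png")[120:230,260:390]; cv2.imwrite("pics/wz.png",cv2.resize(a,None,fx=5,fy=5,interpolation=cv2.INTER_CUBIC))
from h import *
from workcell import *
r=np.load("pics/wrist1.npz")
th=np.radians(-62.9); u=np.array([np.cos(th),np.sin(th),0]); w=np.array([-u[1],u[0],0])
print(proj(r,np.array([.5128,-.0212,.07])))
```

```text
[321.85225973 173.20936422]
```

View pics/wz.png

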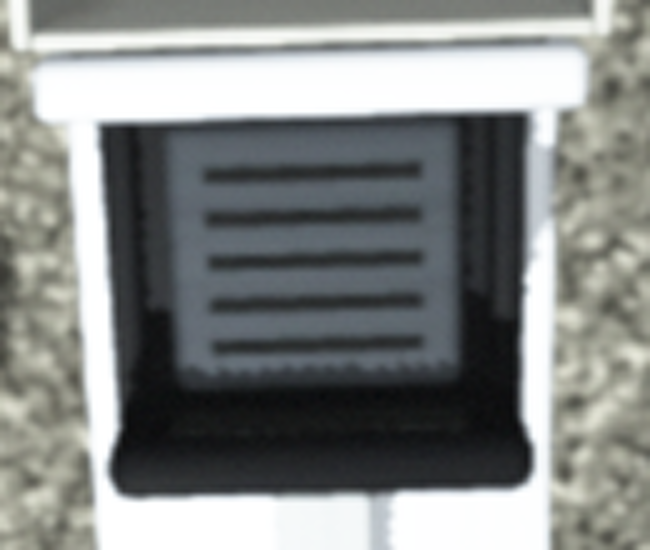

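The zoom shows five ribs with the middle one at zoom (316,260). The ridge's ends are at zoom x 112 and 530, and the plate's top edge runs from (35,~65) to (585,~50).

Run:
```python
from h import *
r=np.load("pics/wrist1.npz")
def t(u,v,z): return ray(r,(260+u/5-.4,120+v/5-.4),z)
th=np.radians(-62.9); u=np.array([np.cos(th),np.sin(th),0]); w=np.array([-u[1],u[0],0])
P0=np.array([.5128,-.0212,0])
pts=dict(rib3=(316,260,.07),rib1l=(203,176,.07),rib1r=(423,168,.07),rib5l=(212,349,.07),rib5r=(424,342,.07),rl=(112,435,.09),rr=(530,428,.09),rol=(112,488,.088),pl=(38,120,.09),pr=(585,105,.09),ptl=(38,62,.09),ptr=(585,48,.09),padbl=(180,385,.07),padbr=(463,378,.07))
for n,p in pts.items():
    q=t(*p); print(n,q.round(4),"rel",((q-P0)@u).round(4),((q-P0)@w).round(4))
for a,b in (("rib1l","rib1r"),("rib5l","rib5r"),("rl","rr"),("pl","pr")):
    d=t(*pts[b])-t(*pts[a]); print(np.degrees(np.arctan2(d[1],d[0]))-90)
```

```text
rib3 [ 0.5129 -0.0192  0.07  ] rel -0.0017 0.001
rib1l [ 0.4846 -0.0142  0.07  ] rel -0.0191 -0.0219
rib1r [0.5234 0.0075 0.07  ] rel -0.0207 0.0225
rib5l [ 0.5022 -0.0461  0.07  ] rel 0.0173 -0.0207
rib5r [ 0.541  -0.0246  0.07  ] rel 0.0158 0.0235
rl [ 0.4907 -0.0655  0.09  ] rel 0.0293 -0.0399
rr [ 0.5643 -0.0262  0.09  ] rel 0.0279 0.0436
rol [ 0.4956 -0.0766  0.088 ] rel 0.0414 -0.0405
pl [ 0.4518 -0.0149  0.09  ] rel -0.0334 -0.0514
pr [0.5419 0.0344 0.09  ] rel -0.0362 0.0512
ptl [ 0.4474 -0.005   0.09  ] rel -0.0442 -0.0509
ptr [0.5367 0.0435 0.09  ] rel -0.0467 0.0507
padbl [ 0.4997 -0.0562  0.07  ] rel 0.0252 -0.0276
padbr [ 0.552  -0.0278  0.07  ] rel 0.0237 0.0319
-60.828117644300704
-60.959622737883336
-61.91453234280229
-61.359937812098636
```

```bash
cat >> h.py <<'E'
th=np.radians(-61.6); u=np.array([np.cos(th),np.sin(th),0]); w=np.array([-u[1],u[0],0])
u0=np.array([np.cos(np.radians(-62.9)),np.sin(np.radians(-62.9)),0]); w0=np.array([-u0[1],u0[0],0])
PAD=np.array([.5128,-.0212,0])-.0025*u0+.0012*w0
Q=ori(th+np.pi/2)
E
python3 - <<'E'
from h import *
from workcell import *
import cv2
S=PAD+.010*u
bot.reach(list(S+[0,0,.15]),Q)
bot.servo_line(list(S+[0,0,.094]),None,.06)
def rep(t):
    o=get_obs();p=o["position"]-PAD;f=o["wrist_force"];print(t,round(float(o["time_s"]),2),"u",(p@u).round(4),"w",(p@w).round(4),"tipz",(p[2]-.017).round(4),"F u,w,z",(f@u).round(2),(f@w).round(2),f[2].round(2))
rep("above")
for z in (.073,.070,.0675,.065,.063):
    bot.servo_line(list(S+[0,0,z+.017]),None,.03); rep(z)
r=vision.read_camera("wrist"); cv2.imwrite("pics/wrist2.png",r["frame"][:,:,::-1])
r=vision.read_camera("scene"); cv2.imwrite("pics/scene2.png",cv2.resize(r["frame"][150:300,240:400,::-1],None,fx=4,fy=4))
E
```

```text
above 4.92 u 0.0101 w 0.0002 tipz 0.0773 F u,w,z 0.21 0.05 0.18
0.073 5.21 u 0.01 w -0.0001 tipz 0.0729 F u,w,z -0.31 -0.2 0.37
0.07 5.46 u 0.0102 w 0.0002 tipz 0.0701 F u,w,z 0.05 0.59 2.56
0.0675 5.71 u 0.0101 w 0.0002 tipz 0.0675 F u,w,z 0.4 1.1 2.4
0.065 5.96 u 0.0101 w 0.0002 tipz 0.065 F u,w,z 0.47 1.24 3.84
0.063 6.21 u 0.0101 w 0.0002 tipz 0.063 F u,w,z 0.72 0.52 3.5
```

View pics/wrist2.png

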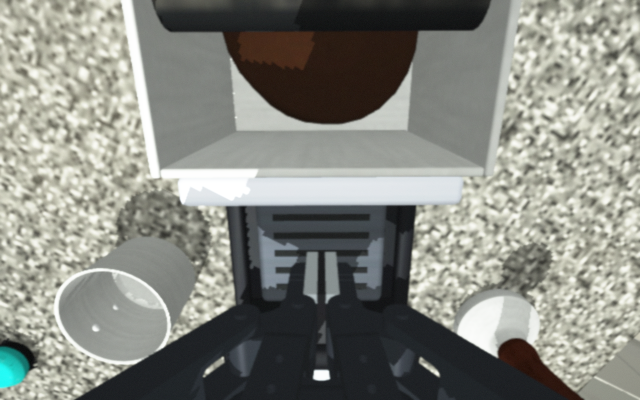

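View pics/scene2.png

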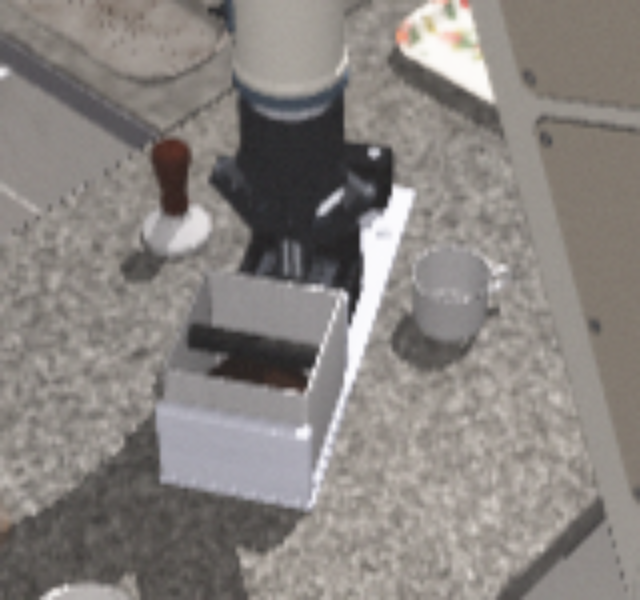

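The pad is pressed about 7 mm with a reaction of 3–4 N, and the tips stand in the well short of the ridge. I'll press nearly to the stop and then push in monitored steps.

Run:
```python
from h import *
from workcell import *
import cv2
def rep(t):
    o=get_obs();p=o["position"]-PAD;f=o["wrist_force"];print(t,round(float(o["time_s"]),2),"u",(p@u).round(4),"w",(p@w).round(4),"tipz",(p[2]-.017).round(4),"F u,w,z",(f@u).round(2),(f@w).round(2),f[2].round(2)); return f@u,f[2]
zt=.063
while zt>.0595:
    zt-=.0007; bot.servo_line(list(PAD+.010*u+[0,0,zt+.017]),None,.02); fu,fz=rep("press")
    if fz>7: break
s=.010
for s in (.018,.024,.030,.045):
    bot.servo_line(list(PAD+s*u+[0,0,zt+.017]),None,.03); fu,fz=rep("push")
    if fu<-12: break
```

```text
press 6.56 u 0.0101 w 0.0002 tipz 0.0624 F u,w,z 0.8 0.93 3.89
press 6.81 u 0.0101 w 0.0001 tipz 0.0616 F u,w,z 1.58 1.13 4.56
press 7.06 u 0.0101 w 0.0001 tipz 0.061 F u,w,z 0.82 1.18 6.59
press 7.31 u 0.0101 w 0.0002 tipz 0.0609 F u,w,z -0.71 -0.57 14.46
push 7.72 u 0.0183 w 0.0003 tipz 0.0609 F u,w,z 0.4 -1.17 12.97
push 8.07 u 0.0244 w 0.0003 tipz 0.0609 F u,w,z 1.0 -0.52 12.89
push 8.43 u 0.0304 w 0.0003 tipz 0.0609 F u,w,z 0.75 0.36 12.89
push 9.07 u 0.0453 w 0.0004 tipz 0.0609 F u,w,z 0.99 0.71 13.46
```

The pad reached its stop with a clear force jump at 61 mm. The push force is low, so I'll check that the jaw is moving.

Run:
```python
from workcell import *
import cv2
r=vision.read_camera("wrist"); cv2.imwrite("pics/wrist3.png",r["frame"][:,:,::-1])
```

```text
(no output)
```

View pics/wrist3.png

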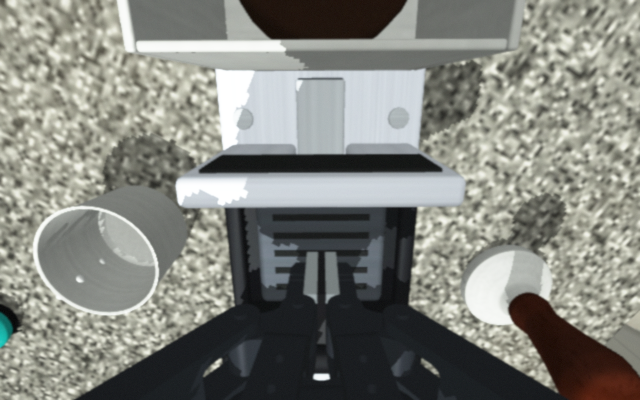

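The jaw has left the knock box by about 35 mm. Friction on the pressed pad is carrying it, because the tips sit in the same place in the well as before. I'll go on until the tips bear on the ridge with the jaw at its end stop.

Run:
```python
from h import *
from workcell import *
import cv2
def rep(t):
    o=get_obs();p=o["position"]-PAD;f=o["wrist_force"];print(t,round(float(o["time_s"]),2),"u",(p@u).round(4),"w",(p@w).round(4),"tipz",(p[2]-.017).round(4),"F u,w,z",(f@u).round(2),(f@w).round(2),f[2].round(2)); return f@u,f[2]
Z=np.array([0,0,.0602+.017])
bot.servo_line(list(PAD+.095*u+Z),None,.05); rep("")
s=.095
while s<.126:
    s+=.002; bot.servo_line(list(PAD+s*u+Z),None,.02); fu,fz=rep(round(s,3))
    if fu<-14: break
r=vision.read_camera("wrist"); cv2.imwrite("pics/wrist4.png",r["frame"][:,:,::-1])
r=vision.read_camera("top"); cv2.imwrite("pics/top4.png",cv2.resize(r["frame"][140:260,230:390,::-1],None,fx=4,fy=4))
```

```text
10.28 u 0.0954 w 0.0005 tipz 0.061 F u,w,z 0.62 1.0 10.68
0.097 10.53 u 0.0973 w 0.0006 tipz 0.061 F u,w,z 0.17 1.42 11.98
0.099 10.78 u 0.0992 w 0.0005 tipz 0.0609 F u,w,z -0.16 2.03 12.27
0.101 11.03 u 0.1012 w 0.0006 tipz 0.061 F u,w,z -0.74 2.17 11.63
0.103 11.28 u 0.1033 w 0.0006 tipz 0.061 F u,w,z 0.1 1.03 11.78
0.105 11.53 u 0.1052 w 0.0006 tipz 0.061 F u,w,z 0.25 1.57 11.81
0.107 11.78 u 0.1072 w 0.0006 tipz 0.061 F u,w,z -1.04 1.4 11.62
0.109 12.03 u 0.1091 w 0.0006 tipz 0.061 F u,w,z -1.94 1.86 11.06
0.111 12.28 u 0.11 w 0.0004 tipz 0.0609 F u,w,z -6.86 2.38 15.42
0.113 12.53 u 0.1112 w 0.0002 tipz 0.0609 F u,w,z -10.57 1.96 16.59
0.115 12.78 u 0.1129 w 0.0 tipz 0.0609 F u,w,z -11.8 2.63 18.42
0.117 13.03 u 0.1147 w -0.0001 tipz 0.0608 F u,w,z -12.23 1.28 19.46
0.119 13.28 u 0.1166 w -0.0003 tipz 0.0608 F u,w,z -12.61 0.82 19.6
0.121 13.53 u 0.1186 w -0.0004 tipz 0.0608 F u,w,z -13.63 0.79 19.4
0.123 13.78 u 0.1205 w -0.0004 tipz 0.0608 F u,w,z -13.5 0.6 20.02
0.125 14.03 u 0.1217 w -0.0005 tipz 0.0607 F u,w,z -16.52 -0.12 21.04
```

View pics/wrist4.png

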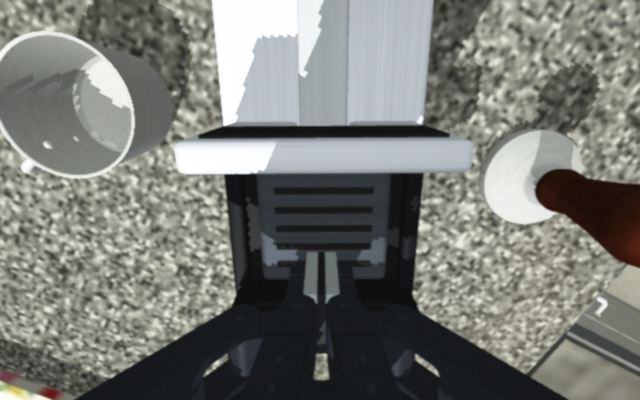

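The jaw hit its end at u≈0.109, where the force rose. The tips then slid over the pad and now bear on the ridge (16 N). I'll lift straight up, so nothing drags the jaw back.

Run:
```python
from h import *
from workcell import *
import cv2
def rep(t):
    o=get_obs();p=o["position"]-PAD;f=o["wrist_force"];print(t,round(float(o["time_s"]),2),"u",(p@u).round(4),"w",(p@w).round(4),"tipz",(p[2]-.017).round(4),"F u,w,z",(f@u).round(2),(f@w).round(2),f[2].round(2)); return f@u,f[2]
for z in (.066,.073):
    bot.servo_line(list(PAD+.125*u+[0,0,z+.017]),None,.04); rep(z)
bot.servo_line(list(PAD+.123*u+[0,0,.080+.017]),None,.04); rep(.08)
bot.servo_line(list(PAD+.120*u+[0,0,.25]),None,.15); rep("up")
bot.servo_line(list(PAD+.190*u+[0,0,.28]),None,.2); rep("back")
for n in ("wrist","top","scene"):
    r=vision.read_camera(n); cv2.imwrite(f"pics/{n}5.png",r["frame"][:,:,::-1]); np.savez(f"pics/{n}5.npz",**r)
a=cv2.imread("pics/top5.png")[140:260,230:390]; cv2.imwrite("pics/top5z.png",cv2.resize(a,None,fx=5,fy=5,interpolation=cv2.INTER_CUBIC))
a=cv2.imread("pics/scene5.png")[150:300,240:400]; cv2.imwrite("pics/scene5z.png",cv2.resize(a,None,fx=4,fy=4,interpolation=cv2.INTER_CUBIC))
```

```text
0.066 14.42 u 0.1218 w -0.0013 tipz 0.0654 F u,w,z -13.37 0.91 10.47
0.073 14.74 u 0.1218 w -0.0019 tipz 0.0718 F u,w,z -10.31 -0.47 5.7
0.08 15.07 u 0.1218 w -0.0009 tipz 0.0798 F u,w,z -6.0 -2.39 5.15
up 16.24 u 0.1198 w -0.0004 tipz 0.2321 F u,w,z -0.09 0.46 -0.45
back 16.77 u 0.1894 w -0.0005 tipz 0.2618 F u,w,z -0.65 -0.15 0.37
```

View pics/wrist5.png

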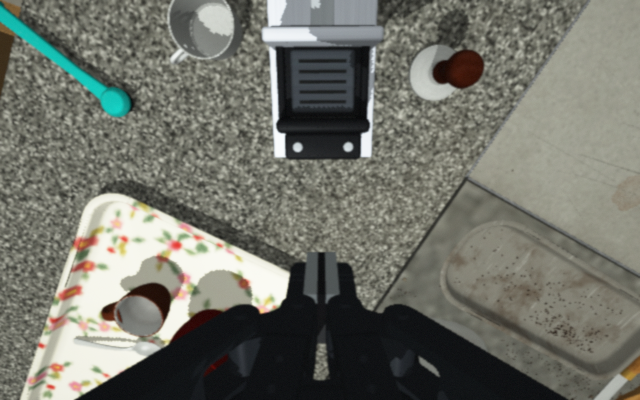

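View pics/scene5z.png

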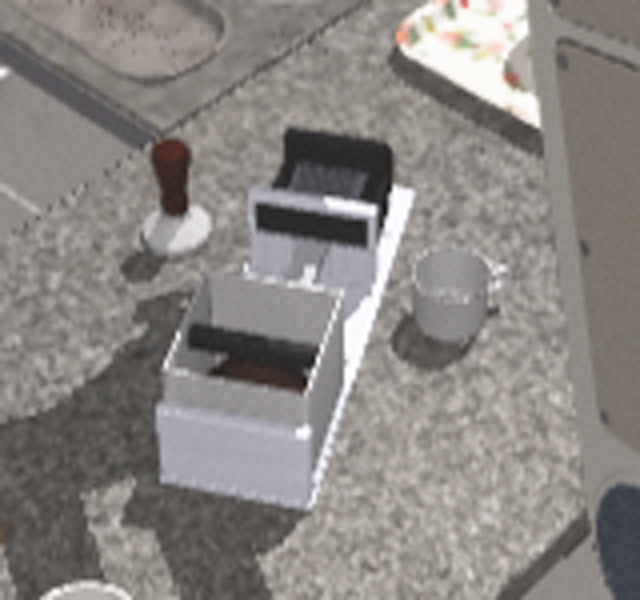

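View pics/top5z.png

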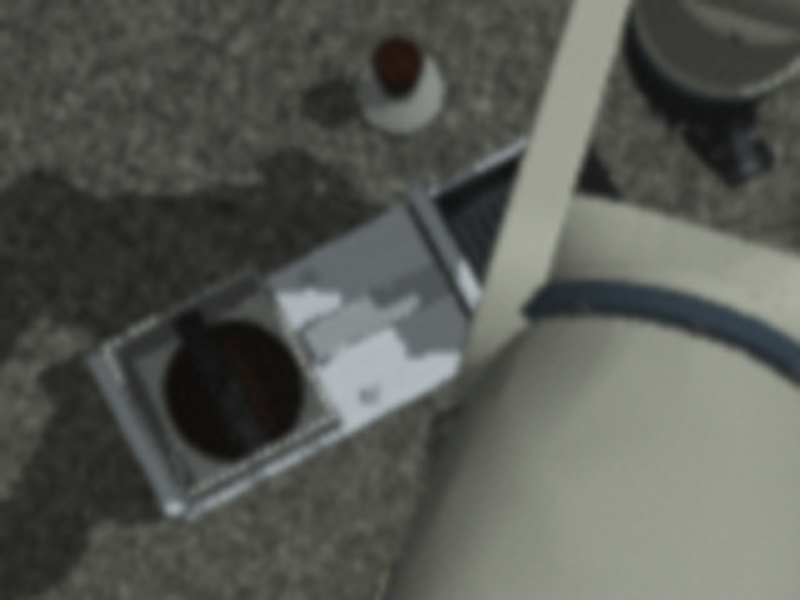

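The jaw is against the end block and the knock box, tamper and cup have not moved. I'll check the travel and the pad height numerically.

Run:
```python
import cv2
a=cv2.imread("pics/wrist5.png")[10:170,250:400]; cv2.imwrite("pics/w5z.png",cv2.resize(a,None,fx=3.75,fy=3.75,interpolation=cv2.INTER_CUBIC))
b=cv2.imread("pics/wrist1.png");
from h import *
r=np.load("pics/wrist5.npz"); 
for s in (.097,.099,.101):
  print(s,"pad ctr up/down",proj(r,PAD+s*u+[0,0,.07]),proj(r,PAD+s*u+[0,0,.061]),"ridge outer",proj(r,PAD+(s+.046)*u+[0,0,.09]),"plate inner",proj(r,PAD+(s-.032)*u+[0,0,.09]))
```

```text
0.097 pad ctr up/down [322.43039136  78.685213  ] [322.39740263  78.97908414] ridge outer [322.43652197 130.87939905] plate inner [322.56637459  38.0115592 ]
0.099 pad ctr up/down [322.42738655  80.94686344] [322.39454079  81.18069401] ridge outer [322.43346146 133.06821259] plate inner [322.56276758  40.59121107]
0.101 pad ctr up/down [322.42439367  83.19952407] [322.39169004  83.37378241] ridge outer [322.43041329 135.2482007 ] plate inner [322.55917637  43.15957403]
```

View pics/w5z.png

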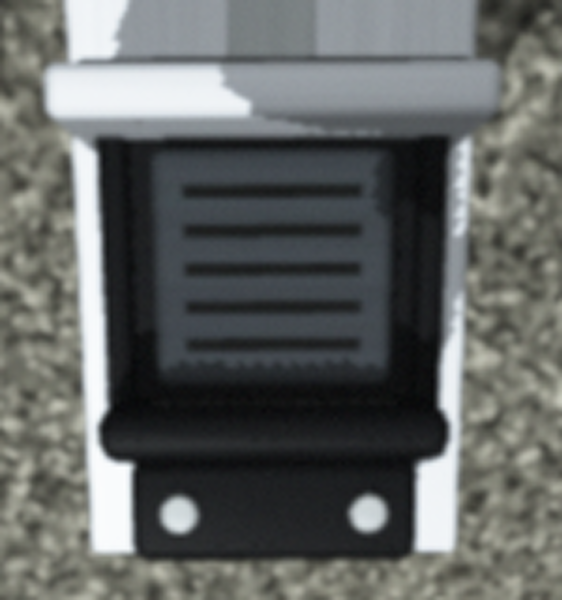

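Run:
```python
from h import *
from workcell import *
r=np.load("pics/wrist5.npz")
def t(a,b,z): return ray(r,(250+a/3.75-.4,10+b/3.75-.4),z)
for z in (.07,.061):
    print(z,"rib width",np.linalg.norm(t(183,268,z)-t(361,268,z)),"rib1-5",np.linalg.norm(t(272,190,z)-t(272,344,z)),"jaw travel",(t(272,268,z)-PAD)@u)
print("first view rib width .0440-.0446, rib1-5 .0365")
hand_in(); print(get_obs()["time_s"])
```

```text
0.07 rib width 0.04466926431598981 rib1-5 0.036390673824216915 jaw travel 0.09910618176992979
0.061 rib width 0.045866109226727195 rib1-5 0.0373657065101531 jaw travel 0.09889623834570566
first view rib width .0440-.0446, rib1-5 .0365
the job is handed in; nothing more can be done
the job is handed in; nothing more can be done
```

The knock box is freed: I pressed the release pad to its stop and, keeping it down, pushed the jaw home against the end block. I then lifted straight off, so the pad could spring up, and handed the job in with the arm clear. The robot clock read about 17 s at my last reading.

**Pad pressed:** the reaction jumped to about 14 N with the tips 61 mm above the counter, which is the pad's stop height.

**Jaw home:** during the push the jaw stopped after about 99 mm of travel. The tips then slid over the pad and bore on the ridge with about 16 N. The last wrist picture also gives 99 mm of travel, which fits a start near 1 mm, and shows the ridge up against the end block.

**Pad up again:** the ribs measure 44.7 mm wide and 36.4 mm from first to last if the pad is at 70 mm. The first view gave about 44 mm and 36.5 mm, so the pad reads as up. The difference from the pressed height is only about 1 mm, so this check is weak.

**Other things:** the knock box, tamper and dosing cup look unmoved in the last pictures. I did not check the two mugs or the espresso cup closely, but the arm never came near them at their height.

**Disagreements:**
- The stop's direction came out between -61° and -63° from different edges, and I used -61.6°.
- For most of the push, friction on the pressed pad carried the jaw. The tips reached the ridge only after the jaw was home.

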